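# Clamp three handle blanks with a lever bolt

### The job

Take the straightedge by its grip block and with it push the three wooden blanks on the clamping jig together, flush and square against the fence under the clamp bar, without touching the blanks with the gripper; then lay the straightedge flat on the bench or mat, off the jig. Next screw the clamp's lever bolt clockwise, by its upright lever, until it is snug at its stop, and only then fold the lever down flat. Leave the other things on the bench where they are.

Things in the scene. Friction and masses are not known exactly. Their poses are not given: they have to be found in the camera images.
- jig: clamping jig, fixed, standing on the green cutting mat (3 mm above the bare bench): plywood board 190x190 mm, 10 thick, with an aluminium fence (11 high above the board, 180 long in y, front face at x = +55 mm). Origin: centre of the board's underside; x points from the open front edge to the fence, y to the jig's left, z up
- clamp_bar (a joint): sinking of the steel clamp bar over the fence, m: 0.0025 x the bolt's turn, driven by the bolt only. Bar 180 long (y), 14 thick, from x = 37 to 95 mm of the jig, so it overhangs the board by 18 mm in front of the fence. Its underside is 28 mm above the board's underside at 0 and just under 22 mm when the bolt is snug, gripping the blanks (12 thick, on the 10 mm board)
- fence (a point): middle of the fence's front face, at the height of the board's top; same axes as the jig. A blank that lies flush has its origin at x = -30 mm here; all three fit side by side within y = -80 to +80 mm (centres)
- pivot (a point): pivot of the flip lever, on the bolt's vertical axis, which stands 75 mm in +x from the jig's origin. Lies 60 mm above the jig's origin at bolt 0, 53.5 mm when snug; the head's two cheeks rise 8 mm above it. Its x axis (horizontal) is the way the lever folds, its y axis is the lever's hinge axis
- lever_bolt (a joint): turn of the lever-headed bolt, rad: 0 = loose, grows clockwise seen from above, 2.6 = snug (end stop). Starts at 0 to 0.5. Friction 0.15 N m. It sinks 2.5 mm per rad with the bar. The lever's folding direction stands at (1.03 - value) rad from the jig's x axis, counter-clockwise: at snug it folds to the jig's -y, along the bar
- flip_lever (a joint): fold of the flip lever, rad: 0 = standing straight up (start), 1.57 = folded flat (stop). Friction 0.08 N m, stays where it is left
- lever_tip (a point): top end of the flip lever, 56 mm from the pivot. The lever is a black bar 16 mm thick in the folding direction and 14 mm wide along its hinge axis, with parallel flat sides from 16 to 56 mm above the pivot; standing up, it is the handle by which the bolt is turned
- straightedge: loose aluminium straightedge with a grip block, lying flat on the bare bench to the left of the jig, 0.16 kg. Blade 44 (x) x 190 (y) x 6 mm, either long edge may push; wooden grip block at its middle, 26 (x) x 28 (y) mm, from 6 to 36 mm high. Origin: centre of the underside
- blank_a: left one of three loose dark wooden handle blanks on the jig's board, 60 (x) x 32 (y) x 12 mm high, 0.06 kg. Origin: centre of the underside; long axis x roughly towards the fence
- blank_b: middle one of three loose dark wooden handle blanks on the jig's board, 60 (x) x 32 (y) x 12 mm high, 0.06 kg. Origin: centre of the underside; long axis x roughly towards the fence
- blank_c: right one of three loose dark wooden handle blanks on the jig's board, 60 (x) x 32 (y) x 12 mm high, 0.06 kg. Origin: centre of the underside; long axis x roughly towards the fence
- rivet_anvil: bystander, loose: steel disc, 41 mm across, 13 high, beyond the straightedge
- key_fob: bystander, loose: flat leather key fob with a steel ring, 26x91x6, to the right of the jig
- beeswax: bystander, loose: block of wax, 34x46x19
- spool_sand: bystander, loose: spool of sand-coloured thread standing upright, 43 across, 52 high
- stitch_awl: bystander, loose: awl with a wooden handle lying flat, 23x153x23
Not all that is in view belongs to the job. Leave any green look-alike of the blank_c alone.

How it is judged (in metres and radians):
On the way, in this order (a step that is already met when the one before it is completed fails the run):
1. the straightedge is lifted off the bench (height (world z) of straightedge above 0.025 m), for 0.1 s.
2. all three blanks lie flush and square against the fence (x of blank_a in the frame of fence between -0.0345 and -0.025 m and y of blank_a in the frame of fence between -0.08 and 0.08 m and angle between the x axis of each of blank_a, blank_b, blank_c and the x axis of jig, either way round below 0.1 rad and z of each of blank_a, blank_b, blank_c in the frame of fence below 0.005 m and x of blank_b in the frame of fence between -0.0345 and -0.025 m and y of blank_b in the frame of fence between -0.08 and 0.08 m and x of blank_c in the frame of fence between -0.0345 and -0.025 m and y of blank_c in the frame of fence between -0.08 and 0.08 m), for 0.1 s.
3. the straightedge lies flat on the bench, let go (height (world z) of straightedge below 0.007 m and angle between straightedge's own z axis and vertical below 0.1 rad and contact force between the fingers and straightedge below 0.1 N), for 0.2 s.
4. the bolt is screwed in to its stop, the lever still standing up (all of step 2 and value of joint lever_bolt above 2.42 rad and value of joint flip_lever below 0.5 rad), for 0.2 s.
5. the lever is folded flat (value of joint lever_bolt above 2.42 rad and value of joint flip_lever above 1.42 rad), for 0.2 s.
At the end, for the whole second after the job is handed in: Blanks flat on the board, within 4.5 mm of the fence, square within 0.1 rad, centres within 80 mm of its middle; straightedge flat and at rest on the bench (underside below 7 mm, tilt below 0.1 rad); bolt above 2.42 rad (stop 2.6); lever above 1.42 rad (stop 1.57) (all of step 2 and all of step 5 and height (world z) of straightedge below 0.007 m and angle between straightedge's own z axis and vertical below 0.1 rad and linear speed of straightedge below 0.02 m/s); the robot touches nothing.
It fails at once if the gripper's fingers touch a blank (contact force between the fingers and blank_a above 0.5 N or contact force between the fingers and blank_b above 0.5 N or contact force between the fingers and blank_c above 0.5 N).
It fails at once if the lever is folded before the bolt is snug (value of joint flip_lever above 0.8 rad and value of joint lever_bolt below 2.35 rad).
It fails at once if a bystander is moved by more than 30 mm (distance of any of rivet_anvil, key_fob, beeswax, spool_sand, stitch_awl from where it was at the start of the episode above 0.03 m).
It also fails if it takes over 72 s, if anything falls off the work surface, if the arm or the gripper's body presses on something with over 40 N, if the wrist force passes 120 N, or if a joint passes its speed limit or range.

### The arm

A 6-joint arm with a two-finger parallel gripper is mounted at the origin on a cart in front of the work surface, level with it; the furniture and walls round the work are solid. World frame = base frame: x ahead of the robot, y to its left, z up, the work surface at z = 0. Lengths are in mm, angles in degrees, forces in N, time in s.
With the tool pointing down it reaches from about 350 to 850 mm from the base axis. Payload 8.1 kg.
Tool frame: the origin (TCP) lies midway between the tips of the shut fingers; the grasp point (between the pads) lies 19 mm behind it; z points along the fingers, y is the line along which they close (so a half turn about z gives the same grasp; the last joint's range is limited). The gripper opens to 85 mm and grips with 20 to 120 N. Pads are 22 mm wide; open, the fingers measure 114 mm over their backs; the gripper's body (76 mm by 85 mm) begins 54 mm behind the grasp point. The pads swing forward as they close: fully open they stand 13 mm farther back than shut.
Start: joints at [-50.271, 7.471, 85.268, -0, 87.261, -4.893], TCP at [421.473, -427.043, 231.292] pointing down, gripper open.
Joint ranges: [-169.43, 169.43], [-51.17, 129.36], [1.28, 143.12], [-76.62, 256.62], [0, 156.53], [-152.29, 152.29]. Speed limits (degrees/s): [136.94, 136.94, 159.86, 180, 180, 180].

### API

Orientations are given as [roll, pitch, yaw] about the fixed x, y, z axes, in that order (R = Rz(yaw) Ry(pitch) Rx(roll)).
In Python, from bench import r gives the robot as it stands. The module is installed in compiled form; this text tells all that it offers.
- The arm moves only by the tool jog_arm, never from a script. Its argument "rows" is a list of rows, each a list of 2 entries, a list of its own where there are three numbers: the shift along the tool's x, y, z in mm, then the turn, a rotation vector about the tool's x, y, z in rad. A call has 1 to 10 rows; each row is the pose to reach, as a shift and turn from the pose commanded when the call began, along the tool's axes at that moment; what a row does not reach only later rows make up. A row lasts 1/10 s, in which the tool goes at most 50 mm and 8.59 degrees, less where a joint would pass 70% of its speed; a pose out of reach is approached as far as the arm can. A call with a gripper value outside its range is refused whole. "grip" is the finger opening in mm, from 0 to 85.4, set as the call begins (left out, the last holds). The fingers move at their own pace and stop on an object; "force" is the grip in N (left out, the last holds). Time passes only in rows, so rows that repeat a pose let the fingers close. It gives the time, the measured TCP pose, the force, the opening and the grip force at its end, in the units of the state.
- r.sense(): the state, without advancing time (a new reading comes with each control period).
- r.snapshot(name): name is "scene" or "side" or "wrist"; returns (picture, depth): 480x640x3 uint8, blue, green, red; 480x640 float32, mm along the optical axis (not along the pixel's ray), 0 where there is no reading.
- r.camera_params(name): a dict with "fx", "fy", "cx", "cy" (pixels), "pose" (4x4, takes a point from camera to world coordinates); the wrist camera has in their place "tool_from_camera" (4x4, takes a point from camera to tool coordinates, whose origin is the TCP and whose axes are the flange's). Camera axes: x right, y down, z forward; pixel columns grow to the right and rows downward; lengths in mm; the calibration is good to about 2 mm. The wrist camera is an equidistant fisheye: a pixel r from the principal point sees the ray r / f radians off the axis. A picture is of the moment at which its call begins: read the wrist's pose just before it. camera_params takes no time and is no camera call.
- r.hand_in(): hands the job in; it is judged then, once.
The state is a dict: "time": time; "joint_pos": joint angles; "qd": joint speeds; "joint_efforts": joint torques, N m; "tool_pos": TCP position; "tcp_rot": TCP orientation; "ft_force": force on the tool from outside, world axes, zero at the start; "wrist_torque": the same for the moment, N m; "finger_gap": finger opening in mm; "grip_force": force on a finger pad.
Only numpy, scipy, OpenCV 4.12 (cv2) and the standard library are available. Lean on these libraries where they do the work, as an engineer would, in place of code of your own. Each camera call takes 0.05 s, during which the arm holds its last target. There are 200 camera calls.

## Working session

There is one attempt and no reset: what is moved stays moved. The work goes in short steps, Python scripts to look and compute and a tool call to move; the robot and the scene stay as the last step left them, time stands still between calls to the robot, and variables do not carry over. Pictures are saved under pics/ and viewed, at most 10 in all, crops included, and the job is handed in when it is done.

Besides the shell and the picture viewer there is one more tool, called after ">>>" by a JSON object that holds its "method" and its "body", one argument or row to a line. jog_arm: Moves the arm, as the interface text tells. Its arguments: {"type":"object","properties":{"rows":{"type":"array"},"grip":{"type":"number"},"force":{"type":"number"}},"required":["rows"]}

```bash
mkdir -p pics; python3 - <<'E'
from bench import r
import cv2,numpy as np
for n in("scene","side"):
    p,d=r.snapshot(n);cv2.imwrite(f"pics/{n}0.png",p);np.save(f"{n}0.npy",d)
    c=r.camera_params(n);print(n,c["fx"],c["fy"],c["cx"],c["cy"]);print(np.round(c["pose"],3))
s=r.sense();print(s)
print(r.camera_params("wrist"))
E
```

```text
scene 525.2087041175771 525.2087041175771 321.1517400990138 238.8633258897235
[[-8.60000e-01 -3.75000e-01  3.46000e-01  1.89264e+02]
 [-5.10000e-01  6.19000e-01 -5.97000e-01  4.63939e+02]
 [ 9.00000e-03 -6.90000e-01 -7.24000e-01  9.23115e+02]
 [ 0.00000e+00  0.00000e+00  0.00000e+00  1.00000e+00]]
side 608.5441418487878 608.5441418487878 317.83050129697085 239.29677500952317
[[ 9.84000e-01 -9.20000e-02  1.51000e-01  4.38634e+02]
 [-1.77000e-01 -5.25000e-01  8.33000e-01 -1.15414e+03]
 [ 2.00000e-03 -8.46000e-01 -5.33000e-01  6.77896e+02]
 [ 0.00000e+00  0.00000e+00  0.00000e+00  1.00000e+00]]
{'time': 0.1, 'joint_pos': array([-5.02719314e+01,  7.51047292e+00,  8.53234013e+01,  1.14830924e-03,
        8.72612166e+01, -4.89221820e+00]), 'qd': array([-0.03306052, -0.08253317, -0.21107997, -0.0216498 ,  0.09006049,
        0.00710586]), 'joint_efforts': array([ 1.95951019e-03, -5.70953751e+01, -5.01941907e+01,  3.95584391e-05,
        8.10692873e-03, -5.71129056e-05]), 'tool_pos': array([ 421.15442512, -426.65911431,  230.34907401]), 'tcp_rot': array([-1.79905353e+02, -9.25222160e-03,  4.46202234e+01]), 'ft_force': array([-0.53951477, -0.46025097, -0.45293141]), 'wrist_torque': array([-0.00171405, -0.01796881, -0.00346703]), 'grip_force': 0.0, 'finger_gap': 85.0209150756834}
{'fx': 371.64829954431775, 'fy': 371.64829954431775, 'cx': 323.69143443145526, 'cy': 242.65782464790632, 'tool_from_camera': array([[ 1.12430023e-04, -9.64108032e-01, -2.65510246e-01,
         6.71285471e+01],
       [ 9.99999731e-01, -8.40814335e-05,  7.28761247e-04,
         4.94479722e-01],
       [-7.24929054e-04, -2.65510256e-01,  9.64107763e-01,
        -1.42045942e+02],
       [ 0.00000000e+00,  0.00000000e+00,  0.00000000e+00,
         1.00000000e+00]])}
```

View pics/scene0.png

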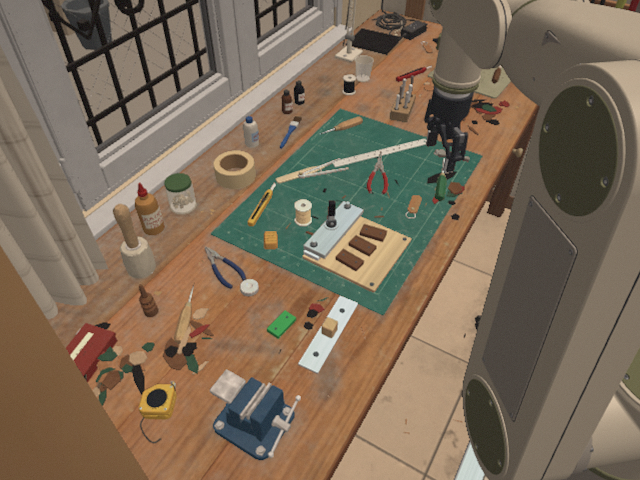

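View pics/side0.png

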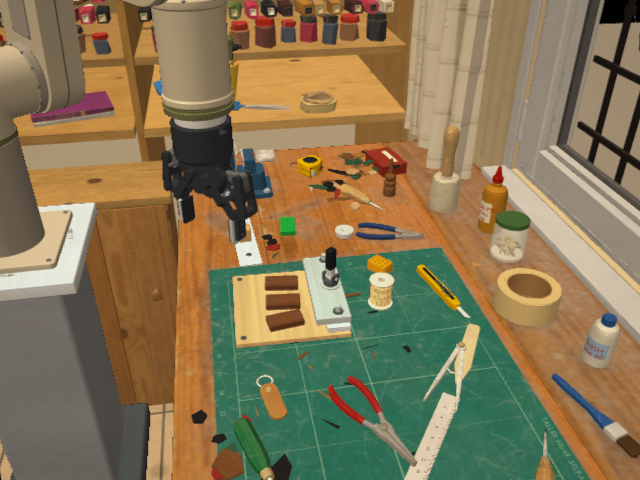

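The scene view shows the straightedge at (328,335) with its wooden grip block at (330,327), the jig at (357,250), the dark blanks at (374,232), (362,244) and (350,259), and the lever at (332,210). Look-alikes are the green blank at (281,324), to be left alone, and the white steel rule at (350,160), which has no block. I choose the blade with the block.

```bash
cat > h.py <<'E'
from bench import r
import cv2,numpy as np
def cloud(n,p=None,d=None,c=None):
    c=c or r.camera_params(n)
    if p is None: p,d=r.snapshot(n)
    v,u=np.mgrid[0:480,0:640]
    P=np.stack([(u-c["cx"])/c["fx"]*d,(v-c["cy"])/c["fy"]*d,d],-1)
    W=P@c["pose"][:3,:3].T+c["pose"][:3,3]
    W[d<=0]=np.nan
    return W,p
def rect(pts):
    (x,y),(w,h),a=cv2.minAreaRect(pts[:,:2].astype(np.float32))
    if w<h: w,h,a=h,w,a+90
    return np.round([x,y,w,h,(a+90)%180-90],1)   # a = dir of long side
E
python3 - <<'E'
from h import *
for n in("scene","side"):
    W,p=cloud(n,cv2.imread(f"pics/{n}0.png"),np.load(n+"0.npy"))
    hsv=cv2.cvtColor(p,cv2.COLOR_BGR2HSV).astype(int);H,S,V=np.moveaxis(hsv,-1,0)
    Z=W[...,2]
    pts={"blk":(330,327),"bl_a":(350,259),"bl_b":(362,244),"bl_c":(374,232),"board":(372,276),"blade":(318,350),"lever":(332,210),"bar":(345,220)} if n=="scene" else {"bl_a":(282,283),"bl_b":(283,301),"bl_c":(284,321),"board":(250,320),"blade":(249,257),"lever":(331,258),"bar":(320,270)}
    for k,(u,v) in pts.items(): print(n,k,np.round(W[v,u],1),hsv[v,u])
    # components by height & colour around each
    def comp(m,u,v):
        _,l=cv2.connectedComponents(m.astype(np.uint8),connectivity=4); return W[(l==l[v,u])&m] if m[v,u] else None
    for k,(u,v) in pts.items():
        z0=W[v,u,2]; h0=hsv[v,u]; dv=abs(hsv-h0)
        m=(abs(Z-z0)<4)&(dv[...,2]<45)&(dv[...,1]<60)
        q=comp(m,u,v)
        if q is not None and len(q)>5: print(n,k,len(q),"z%.1f"%np.median(q[:,2]),rect(q))
E
```

```text
scene blk [472.3 -64.5  39. ] [ 19 104 196]
scene bl_a [ 529.7 -255.9   25.7] [ 11 126 109]
scene bl_b [ 527.5 -310.5   27. ] [ 12 126 109]
scene bl_c [ 519.4 -355.8   31.8] [ 11 130 110]
scene board [ 467.5 -245.7   14.5] [ 18  94 197]
scene blade [476.  -24.3   5.8] [ 65   7 220]
scene lever [ 608.6 -307.3   99. ] [105  17  30]
scene bar [ 592.3 -344.2   44.4] [ 85  14 194]
scene blk 120 z37.7 [478.3 -72.6  25.6  25.1 -87.4]
scene bl_a 269 z26.0 [ 531.2 -257.8   59.    34.1   -6.1]
scene bl_b 248 z26.3 [ 526.5 -312.2   59.6   32.5   -6.8]
scene board 2580 z14.7 [ 532.  -309.   192.8  181.9   87.8]
scene blade 1251 z7.3 [479.  -73.8 190.   45.9 -86.5]
scene lever 11 z99.0 [ 609.8 -306.9   11.3    4.2   43.8]
scene bar 978 z45.9 [ 602.8 -311.5  179.3   59.5   88.6]
side bl_a [ 533.2 -269.3   25.4] [ 13 174 123]
side bl_b [ 528.2 -321.4   25.1] [ 13 178 126]
side bl_c [ 523.2 -373.    23.5] [ 13 173 122]
side board [ 468.2 -347.7   12.9] [ 20 126 232]
side blade [ 482.8 -145.1    5.7] [ 39  14 237]
side lever [ 612.4 -318.9  103.4] [ 0 13 20]
side bar [ 602.8 -269.8   45.9] [ 42  30 215]
side bl_a 362 z24.6 [ 532.3 -261.9   58.5   36.1   -7.6]
side bl_b 406 z24.5 [ 528.3 -315.5   58.    36.4   -6.3]
side bl_c 464 z24.6 [ 524.5 -365.5   59.9   36.7    7.4]
side board 3715 z12.7 [ 536.3 -311.   195.2  188.3   88.8]
side blade 547 z5.6 [479.3 -83.1 179.7  44.9 -86.5]
side lever 35 z103.6 [ 612.6 -318.6   16.     9.1    2.7]
side bar 1487 z44.3 [ 602.9 -314.5  181.2   57.5   88.2]
```

```bash
cat >> h.py <<'E'
import json,sys,os
from scipy.spatial.transform import Rotation as Ro
def Rd(yaw): return Ro.from_euler("xyz",[180,0,yaw],degrees=True)
def plan(*wps):
    """wps: (x,y,z,yaw,n): n rows linearly from previous. prints rows; stores the resulting commanded pose"""
    cmd=json.load(open("cmd.json")) if os.path.exists("cmd.json") else [421.473,-427.043,231.292,44.621]
    c=np.array(cmd);R0=Rd(c[3]);prev=c.copy();rows=[]
    for w in wps:
        w4=np.array(w[:4],float);n=w[4]
        for i in range(1,n+1):
            t=prev+(w4-prev)*i/n
            s=np.round(R0.inv().apply(t[:3]-c[:3]),1);a=-np.deg2rad(t[3]-c[3])
            rows.append([[float(x) for x in s],[0,0,round(float(a),3)]])
        prev=w4
    p=c[:3]+R0.apply(rows[-1][0]);yaw=c[3]-np.rad2deg(rows[-1][1][2])
    json.dump([*map(float,p),float(yaw)],open("cmd.json","w"))
    print(len(rows),json.dumps(rows))
def wrist(name):
    s=r.sense();p,d=r.snapshot("wrist");c=r.camera_params("wrist")
    v,u=np.mgrid[0:480,0:640];x=(u-c["cx"])/c["fx"];y=(v-c["cy"])/c["fy"];th=np.hypot(x,y)
    k=np.tan(th)/np.maximum(th,1e-9)
    P=np.stack([x*k*d,y*k*d,d],-1);T=c["tool_from_camera"]
    P=P@T[:3,:3].T+T[:3,3]
    W=Ro.from_euler("xyz",s["tcp_rot"],degrees=True).apply(P.reshape(-1,3)).reshape(P.shape)+s["tool_pos"]
    W[(d<=0)|(th>1.4)]=np.nan
    cv2.imwrite(f"pics/{name}.png",p);np.save(name+".npy",W)
    return W,p
E
python3 -c "
from h import *
plan((440,-300,200,25,4),(479,-74,170,3.5,5),(479,-74,170,3.5,1))"
```

```text
10 [[[25.6, -19.4, 7.8], [0, 0, 0.086]], [[51.2, -38.7, 15.6], [0, 0, 0.171]], [[76.8, -58.1, 23.5], [0, 0, 0.257]], [[102.4, -77.4, 31.3], [0, 0, 0.342]], [[139.7, -104.1, 37.3], [0, 0, 0.418]], [[177.0, -130.8, 43.3], [0, 0, 0.493]], [[214.3, -157.5, 49.3], [0, 0, 0.568]], [[251.6, -184.2, 55.3], [0, 0, 0.643]], [[288.9, -210.9, 61.3], [0, 0, 0.718]], [[288.9, -210.9, 61.3], [0, 0, 0.718]]]
```

>>> {"method": "jog_arm", "body": {
  "rows": [
    [[25.6,-19.4,7.8],[0,0,0.086]],
    [[51.2,-38.7,15.6],[0,0,0.171]],
    [[76.8,-58.1,23.5],[0,0,0.257]],
    [[102.4,-77.4,31.3],[0,0,0.342]],
    [[139.7,-104.1,37.3],[0,0,0.418]],
    [[177.0,-130.8,43.3],[0,0,0.493]],
    [[214.3,-157.5,49.3],[0,0,0.568]],
    [[251.6,-184.2,55.3],[0,0,0.643]],
    [[288.9,-210.9,61.3],[0,0,0.718]],
    [[288.9,-210.9,61.3],[0,0,0.718]]
  ]
}}

```text
time: 1.1
tool_pos: [478.5, -68.8, 168.6]
tcp_rot: [-179.9, 0.1, 3.6]
ft_force: [-0.5, -1.0, -0.3]
finger_gap: 85.4
grip_force: 0.0
```

```bash
python3 - <<'E'
from h import *
print(r.sense()["tool_pos"],r.sense()["tcp_rot"])
W,p=wrist("w1")
W,p=wrist("w1")
Z=W[...,2];hsv=cv2.cvtColor(p,cv2.COLOR_BGR2HSV).astype(int)
roi=(abs(W[...,0]-479)<50)&(abs(W[...,1]+74)<115)
m=roi&(hsv[...,1]<40)&(hsv[...,2]>120)&(abs(Z-6)<5)
print("blade",m.sum(),np.median(Z[m]),rect(W[m]))
m=roi&(Z>31)&(Z<45)&(hsv[...,1]>60)
print("block",m.sum(),np.median(Z[m]),rect(W[m]))
E
```

```text
[478.51286803 -68.84815877 168.63659067] [-1.79852148e+02  1.00820129e-01  3.62124544e+00]
blade 9274 5.341899255414688 [478.  -75.  190.   44.2 -86.7]
block 1160 35.08290758681379 [478.4 -74.7  26.9  26.1 -86.7]
```

View pics/w1.png

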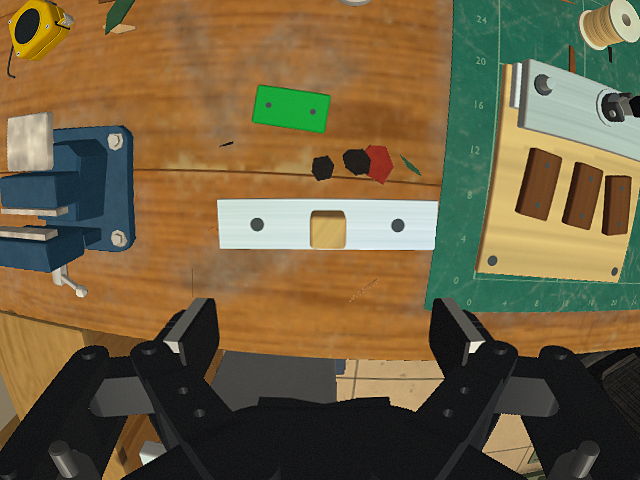

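The close wrist view confirms it: the blade with its wooden block at (328,229), the green look-alike at (290,108), and the blanks at (537,183), (582,195) and (617,205).

```bash
python3 -c "
from h import *
plan((478.2,-75,60,3.3,3),(478.2,-75,11,3.3,5),(478.2,-75,11,3.3,2))"
```

```text
10 [[[-0.3, 0.3, 36.7], [0, 0, 0.001]], [[-0.5, 0.6, 73.3], [0, 0, 0.002]], [[-0.8, 0.9, 110.0], [0, 0, 0.003]], [[-0.8, 0.9, 119.8], [0, 0, 0.003]], [[-0.8, 0.9, 129.6], [0, 0, 0.003]], [[-0.8, 0.9, 139.4], [0, 0, 0.003]], [[-0.8, 0.9, 149.2], [0, 0, 0.003]], [[-0.8, 0.9, 159.0], [0, 0, 0.003]], [[-0.8, 0.9, 159.0], [0, 0, 0.003]], [[-0.8, 0.9, 159.0], [0, 0, 0.003]]]
```

>>> {"method": "jog_arm", "body": {
  "rows": [
    [[-0.3,0.3,36.7],[0,0,0.001]],
    [[-0.5,0.6,73.3],[0,0,0.002]],
    [[-0.8,0.9,110.0],[0,0,0.003]],
    [[-0.8,0.9,119.8],[0,0,0.003]],
    [[-0.8,0.9,129.6],[0,0,0.003]],
    [[-0.8,0.9,139.4],[0,0,0.003]],
    [[-0.8,0.9,149.2],[0,0,0.003]],
    [[-0.8,0.9,159.0],[0,0,0.003]],
    [[-0.8,0.9,159.0],[0,0,0.003]],
    [[-0.8,0.9,159.0],[0,0,0.003]]
  ]
}}

```text
time: 2.2
tool_pos: [478.3, -74.9, 11.1]
tcp_rot: [-180.0, 0.0, 3.3]
ft_force: [-0.1, 1.0, 0.3]
finger_gap: 85.4
grip_force: 0.0
```

>>> {"method": "jog_arm", "body": {
  "rows": [
    [[0,0,0],[0,0,0]],
    [[0,0,0],[0,0,0]],
    [[0,0,0],[0,0,0]],
    [[0,0,0],[0,0,0]],
    [[0,0,0],[0,0,0]],
    [[0,0,0],[0,0,0]],
    [[0,0,0],[0,0,0]],
    [[0,0,0],[0,0,0]]
  ],
  "grip": 15,
  "force": 70
}}

```text
time: 3.0
tool_pos: [478.8, -74.2, 11.6]
tcp_rot: [-179.9, -0.1, 3.3]
ft_force: [-0.3, 5.2, 5.1]
finger_gap: 26.6
grip_force: 70.3
```

```bash
python3 - <<'E'
from h import *
s=r.sense();print(s["tool_pos"],s["tcp_rot"],s["finger_gap"],s["grip_force"],s["ft_force"])
# refine jig from wrist picture w1 (seen obliquely)
W=np.load("w1.npy");p=cv2.imread("pics/w1.png");hsv=cv2.cvtColor(p,cv2.COLOR_BGR2HSV).astype(int);Z=W[...,2]
roi=(W[...,0]>420)&(W[...,0]<650)&(W[...,1]<-190)
for n,m in {"a":(Z>20)&(Z<29)&(hsv[...,2]<140)&(hsv[...,1]>90),"bar":(Z>40)&(Z<50)&(hsv[...,1]<50)}.items():
    m=(m&roi).astype(np.uint8);k,l,st,c=cv2.connectedComponentsWithStats(m)
    for i in range(1,k):
        if st[i,4]>300: print(n,st[i,4],np.median(Z[l==i]),rect(W[l==i]),c[i].round())
E
```

```text
[478.78096198 -74.21049379  11.58013613] [-1.79938760e+02 -6.14234596e-02  3.31113556e+00] 26.577639090167203 70.287766456604 [-0.25732875  5.15769686  5.07329067]
a 2001 24.45313412952214 [ 531.8 -258.3   60.1   33.3   -7.6] [539. 184.]
a 1598 24.416670216712774 [ 527.5 -313.1   59.9   33.2   -6.9] [584. 196.]
a 1288 24.40101886768666 [ 524.5 -363.7   59.7   33.8    9. ] [618. 205.]
bar 6632 44.0993120489104 [ 603.1 -294.4  146.    58.4   88.3] [576. 111.]
```

```bash
python3 -c "
from h import *
plan((478.2,-75,65,3.3,3),(458,-309,65,-1.6,7))
plan((458,-309,65,-1.6,1),(458,-309,27,-1.6,6),(458,-309,27,-1.6,1))
"
```

```text
10 [[[-0.0, 0.0, -18.0], [0, 0, 0.0]], [[-0.0, 0.0, -36.0], [0, 0, 0.0]], [[-0.0, 0.0, -54.0], [0, 0, 0.0]], [[-4.8, 33.3, -54.0], [0, 0, 0.012]], [[-9.6, 66.5, -54.0], [0, 0, 0.025]], [[-14.5, 99.7, -54.0], [0, 0, 0.037]], [[-19.3, 132.9, -54.0], [0, 0, 0.049]], [[-24.1, 166.1, -54.0], [0, 0, 0.061]], [[-28.9, 199.3, -54.0], [0, 0, 0.073]], [[-33.7, 232.5, -54.0], [0, 0, 0.086]]]
8 [[[-0.0, -0.0, -0.0], [0, 0, -0.0]], [[-0.0, -0.0, 6.3], [0, 0, -0.0]], [[-0.0, -0.0, 12.7], [0, 0, -0.0]], [[-0.0, -0.0, 19.0], [0, 0, -0.0]], [[-0.0, -0.0, 25.3], [0, 0, -0.0]], [[-0.0, -0.0, 31.7], [0, 0, -0.0]], [[-0.0, -0.0, 38.0], [0, 0, -0.0]], [[-0.0, -0.0, 38.0], [0, 0, -0.0]]]
```

>>> {"method": "jog_arm", "body": {
  "rows": [
    [[0,0,-18],[0,0,0]],
    [[0,0,-36],[0,0,0]],
    [[0,0,-54],[0,0,0]],
    [[-4.8,33.3,-54],[0,0,0.012]],
    [[-9.6,66.5,-54],[0,0,0.025]],
    [[-14.5,99.7,-54],[0,0,0.037]],
    [[-19.3,132.9,-54],[0,0,0.049]],
    [[-24.1,166.1,-54],[0,0,0.061]],
    [[-28.9,199.3,-54],[0,0,0.073]],
    [[-33.7,232.5,-54],[0,0,0.086]]
  ]
}}

```text
time: 4.0
tool_pos: [457.4, -310.3, 64.7]
tcp_rot: [-180.0, 0.0, -1.7]
ft_force: [0.8, -0.7, -1.7]
finger_gap: 27.1
grip_force: 69.6
```

>>> {"method": "jog_arm", "body": {
  "rows": [
    [[0,0,0],[0,0,0]],
    [[0,0,6.3],[0,0,0]],
    [[0,0,12.7],[0,0,0]],
    [[0,0,19],[0,0,0]],
    [[0,0,25.3],[0,0,0]],
    [[0,0,31.7],[0,0,0]],
    [[0,0,38],[0,0,0]],
    [[0,0,38],[0,0,0]]
  ]
}}

```text
time: 4.8
tool_pos: [457.4, -308.2, 25.7]
tcp_rot: [-179.9, 0.1, -1.6]
ft_force: [-0.7, -0.0, -2.1]
finger_gap: 26.4
grip_force: 69.8
```

```bash
python3 - <<'E'
from h import *
W,p=wrist("w2");s=r.sense();print(s["tool_pos"],s["tcp_rot"],s["ft_force"])
Z=W[...,2];hsv=cv2.cvtColor(p,cv2.COLOR_BGR2HSV).astype(int)
roi=(W[...,0]>420)&(W[...,0]<650)&(W[...,1]<-190)&(W[...,1]>-450)
for n,m in {"blank":(Z>20)&(Z<29)&(hsv[...,2]<140)&(hsv[...,1]>90),"bar":(Z>40)&(Z<50)&(hsv[...,1]<50),"blade":(Z>16)&(Z<25)&(hsv[...,1]<40)&(hsv[...,2]>120)&(W[...,0]<500)}.items():
    m=(m&roi).astype(np.uint8);k,l,st,c=cv2.connectedComponentsWithStats(m)
    for i in range(1,k):
        if st[i,4]>300: print(n,st[i,4],np.median(Z[l==i]),rect(W[l==i]),c[i].round())
E
```

```text
[ 457.63288833 -308.55079842   26.30878263] [-1.79956164e+02  5.67157684e-02 -1.60608427e+00] [-0.14949998 -0.08501118 -0.50034281]
blank 12066 24.592057059947656 [ 527.2 -313.9   60.5   32.1   -6.3] [332. 137.]
blank 10583 24.56506256584674 [ 531.4 -259.3   59.8   32.3   -7.9] [197. 134.]
blank 10476 24.555039648302976 [ 524.3 -364.4   59.9   32.6    8. ] [455. 144.]
bar 7915 43.730530616117555 [ 580.5 -311.7  180.5   15.6   88.2] [323.  10.]
bar 303 44.95292745381618 [ 467.4 -288.7   14.     3.4  -61.6] [269. 306.]
blade 23525 19.42846593769455 [ 456.8 -308.8  191.    44.7   88.4] [324. 289.]
```

View pics/w2.png

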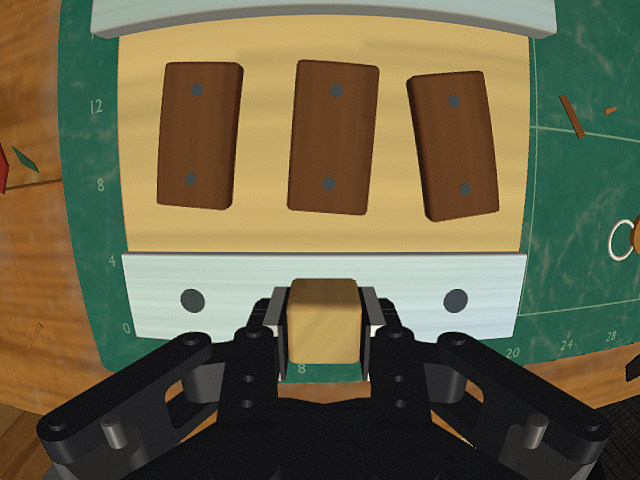

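The wrist view shows the blade square across the board and clear of the three blanks at (200,135), (333,137) and (455,145); I push now.

>>> {"method": "jog_arm", "body": {
  "rows": [
    [[6,0,-0.5],[0,0,0]],
    [[12,0,-0.5],[0,0,0]],
    [[17,0,-0.5],[0,0,0]],
    [[22,0,-0.5],[0,0,0]],
    [[27,0,-0.5],[0,0,0]],
    [[32,0,-0.5],[0,0,0]],
    [[36,0,-0.5],[0,0,0]],
    [[40,0,-0.5],[0,0,0]],
    [[44,0,-0.5],[0,0,0]],
    [[47,0,-0.5],[0,0,0]]
  ]
}}

```text
time: 5.85
tool_pos: [505.3, -310.3, 27.4]
tcp_rot: [-180.0, -0.0, -1.6]
ft_force: [-0.8, -0.8, -1.0]
finger_gap: 26.7
grip_force: 69.8
```

>>> {"method": "jog_arm", "body": {
  "rows": [
    [[1,0,0],[0,0,0]],
    [[2,0,0],[0,0,0]],
    [[3,0,0],[0,0,0]],
    [[4,0,0],[0,0,0]],
    [[4,0,0],[0,0,0]]
  ]
}}

```text
time: 6.35
tool_pos: [509.1, -310.4, 27.5]
tcp_rot: [180.0, -0.0, -1.6]
ft_force: [0.2, 0.3, -1.1]
finger_gap: 26.8
grip_force: 69.7
```

```bash
cat > chk.py <<'E'
from h import *
W,p=wrist(sys.argv[1]);s=r.sense();print(s["tool_pos"],s["tcp_rot"],s["ft_force"],s["wrist_torque"],s["finger_gap"])
Z=W[...,2];hsv=cv2.cvtColor(p,cv2.COLOR_BGR2HSV).astype(int)
roi=(W[...,0]>420)&(W[...,0]<650)&(W[...,1]<-190)&(W[...,1]>-450)
for n,m in {"blank":(Z>20)&(Z<29)&(hsv[...,2]<140)&(hsv[...,1]>90),"bar":(Z>40)&(Z<50)&(hsv[...,1]<50),"blade":(Z>16)&(Z<25)&(hsv[...,1]<40)&(hsv[...,2]>120)&(W[...,0]<545)}.items():
    m=(m&roi).astype(np.uint8);k,l,st,c=cv2.connectedComponentsWithStats(m)
    for i in range(1,k):
        if st[i,4]>300:
            q=W[l==i];print(n,st[i,4],np.median(Z[l==i]).round(1),rect(q),np.percentile(q[:,0],[2,98]).round(1))
E
python3 chk.py w3
```

```text
[ 509.07786396 -310.44775537   27.50756337] [-1.79999968e+02 -1.30858700e-02 -1.61956686e+00] [-1.16682274e-03 -2.97004204e-01 -2.09838528e+00] [0.02479441 0.09058144 0.03811439] 26.72819053843348
blank 8080 24.5 [ 551.7 -312.3   42.9   32.2   -1.9] [532.3 572.4]
blank 6999 24.5 [ 553.5 -256.6   42.5   32.4   -2. ] [533.6 573.9]
blank 6923 24.5 [ 550.3 -369.7   42.4   32.3   -1.9] [530.5 570.7]
bar 62177 44.1 [ 602.5 -312.2  180.7   58.    88.3] [574.4 629. ]
blade 23239 21.2 [ 508.9 -310.9  190.2   44.7   88.3] [489.3 530.7]
```

>>> {"method": "jog_arm", "body": {
  "rows": [
    [[0.7,0,0],[0,0,0]],
    [[1.4,0,0],[0,0,0]],
    [[2,0,0],[0,0,0]],
    [[2.5,0,0],[0,0,0]],
    [[2.5,0,0],[0,0,0]]
  ]
}}

```text
time: 6.9
tool_pos: [510.4, -310.4, 27.2]
tcp_rot: [-180.0, 0.1, -1.6]
ft_force: [-5.9, 0.3, 1.7]
finger_gap: 26.7
grip_force: 70.1
```

>>> {"method": "jog_arm", "body": {
  "rows": [
    [[0.8,0,0],[0,0,0]],
    [[1.6,0,0],[0,0,0]],
    [[2.2,0,0],[0,0,0]],
    [[2.2,0,0],[0,0,0]],
    [[2.2,0,0],[0,0,0]]
  ]
}}

```text
time: 7.4
tool_pos: [510.5, -310.4, 26.7]
tcp_rot: [-179.9, 0.4, -1.6]
ft_force: [-14.9, -0.1, 5.5]
finger_gap: 26.3
grip_force: 70.6
```

```bash
python3 chk.py w4; python3 -c "
from h import *
o=np.array([458,-309,27.]);a=np.deg2rad(-1.6)
d=47+4+2.5+2.2
json.dump([float(458+d*np.cos(a)),float(-309+d*np.sin(a)),27.5,-1.6],open('cmd.json','w'))
plan((458,-309,27.5,-1.6,4),(458,-309,70,-1.6,2),(470,-170,70,1,4))
plan((478,-75,70,3.3,3),(478,-75,70,3.3,1),(478,-75,13,3.3,5),(478,-75,11,3.3,1))
"
```

```text
[ 510.52131661 -310.44861508   26.71129661] [-179.93039916    0.3633979    -1.63274391] [-15.0545111    0.09646127   6.53821933] [-0.00877843  2.68332479 -0.02255306] 26.696487083241852
blank 7826 24.6 [ 552.5 -312.3   40.5   32.1   -1.8] [533.3 572. ]
blank 6783 24.5 [ 553.9 -256.8   41.3   32.4   -2.1] [534.8 573.6]
blank 6726 24.5 [ 550.8 -369.6   40.8   32.4   -2. ] [531.7 570.4]
bar 63783 44.1 [ 602.6 -312.3  180.2   57.8   88.4] [574.5 629.2]
blade 22997 20.4 [ 510.2 -310.9  190.5   45.    88.5] [490.6 531.8]
10 [[[-13.9, 0.0, 0.0], [0, 0, -0.0]], [[-27.8, -0.0, -0.0], [0, 0, -0.0]], [[-41.8, -0.0, -0.0], [0, 0, -0.0]], [[-55.7, -0.0, -0.0], [0, 0, -0.0]], [[-55.7, -0.0, -21.2], [0, 0, -0.0]], [[-55.7, -0.0, -42.5], [0, 0, -0.0]], [[-53.7, -34.8, -42.5], [0, 0, -0.011]], [[-51.6, -69.6, -42.5], [0, 0, -0.023]], [[-49.6, -104.5, -42.5], [0, 0, -0.034]], [[-47.6, -139.3, -42.5], [0, 0, -0.045]]]
10 [[[3.2, -31.6, -0.0], [0, 0, -0.014]], [[6.4, -63.2, -0.0], [0, 0, -0.027]], [[9.6, -94.8, -0.0], [0, 0, -0.041]], [[9.6, -94.8, -0.0], [0, 0, -0.041]], [[9.6, -94.8, 11.4], [0, 0, -0.041]], [[9.6, -94.8, 22.8], [0, 0, -0.041]], [[9.6, -94.8, 34.2], [0, 0, -0.041]], [[9.6, -94.8, 45.6], [0, 0, -0.041]], [[9.6, -94.8, 57.0], [0, 0, -0.041]], [[9.6, -94.8, 59.0], [0, 0, -0.041]]]
```

>>> {"method": "jog_arm", "body": {
  "rows": [
    [[-13.9,0,0],[0,0,0]],
    [[-27.8,0,0],[0,0,0]],
    [[-41.8,0,0],[0,0,0]],
    [[-55.7,0,0],[0,0,0]],
    [[-55.7,0,-21.2],[0,0,0]],
    [[-55.7,0,-42.5],[0,0,0]],
    [[-53.7,-34.8,-42.5],[0,0,-0.011]],
    [[-51.6,-69.6,-42.5],[0,0,-0.023]],
    [[-49.6,-104.5,-42.5],[0,0,-0.034]],
    [[-47.6,-139.3,-42.5],[0,0,-0.045]]
  ]
}}

```text
time: 8.45
tool_pos: [470.5, -168.8, 70.4]
tcp_rot: [180.0, -0.1, 1.0]
ft_force: [0.2, -0.1, -0.9]
finger_gap: 27.1
grip_force: 69.7
```

>>> {"method": "jog_arm", "body": {
  "rows": [
    [[3.2,-31.6,0],[0,0,-0.014]],
    [[6.4,-63.2,0],[0,0,-0.027]],
    [[9.6,-94.8,0],[0,0,-0.041]],
    [[9.6,-94.8,0],[0,0,-0.041]],
    [[9.6,-94.8,11.4],[0,0,-0.041]],
    [[9.6,-94.8,22.8],[0,0,-0.041]],
    [[9.6,-94.8,34.2],[0,0,-0.041]],
    [[9.6,-94.8,45.6],[0,0,-0.041]],
    [[9.6,-94.8,57],[0,0,-0.041]],
    [[9.6,-94.8,59],[0,0,-0.041]]
  ]
}}

```text
time: 9.45
tool_pos: [478.7, -75.7, 11.8]
tcp_rot: [180.0, -0.0, 3.3]
ft_force: [-13.9, 4.1, 35.8]
finger_gap: 26.5
grip_force: 77.4
```

>>> {"method": "jog_arm", "body": {
  "rows": [
    [[0,0,0.5],[0,0,0]],
    [[0,0,0.5],[0,0,0]],
    [[0,0,0.5],[0,0,0]]
  ]
}}

```text
time: 9.75
tool_pos: [478.7, -75.7, 11.9]
tcp_rot: [180.0, -0.0, 3.3]
ft_force: [-9.1, 2.5, 20.5]
finger_gap: 26.5
grip_force: 76.0
```

On the bench (z back to 11.9). I'll release, then wait before rising.

>>> {"method": "jog_arm", "body": {
  "rows": [
    [[0,0,0],[0,0,0]],
    [[0,0,0],[0,0,0]],
    [[0,0,0],[0,0,0]],
    [[0,0,0],[0,0,0]],
    [[0,0,0],[0,0,0]],
    [[0,0,0],[0,0,0]]
  ],
  "grip": 85
}}

```text
time: 10.35
tool_pos: [478.0, -75.0, 10.4]
tcp_rot: [-180.0, 0.0, 3.3]
ft_force: [0.4, -0.2, 0.0]
finger_gap: 85.1
grip_force: 0.0
```

```bash
python3 -c "
from h import *
json.dump([478,-75,10.5,3.3],open('cmd.json','w'))
plan((478,-75,120,3.3,4),(478,-75,190,15,2),(490,-210,210,40,4))
plan((525,-270,210,55,3),(525,-270,210,88,5),(525,-270,210,88,2))
"
```

```text
10 [[[0.0, 0.0, -27.4], [0, 0, -0.0]], [[0.0, 0.0, -54.7], [0, 0, -0.0]], [[0.0, 0.0, -82.1], [0, 0, -0.0]], [[0.0, 0.0, -109.5], [0, 0, -0.0]], [[0.0, 0.0, -144.5], [0, 0, -0.102]], [[0.0, 0.0, -179.5], [0, 0, -0.204]], [[1.1, 33.9, -184.5], [0, 0, -0.313]], [[2.1, 67.7, -189.5], [0, 0, -0.422]], [[3.2, 101.6, -194.5], [0, 0, -0.531]], [[4.2, 135.5, -199.5], [0, 0, -0.641]]]
10 [[[-3.9, 22.8, 0.0], [0, 0, -0.087]], [[-7.8, 45.6, 0.0], [0, 0, -0.174]], [[-11.8, 68.4, 0.0], [0, 0, -0.261]], [[-11.8, 68.4, 0.0], [0, 0, -0.377]], [[-11.8, 68.4, 0.0], [0, 0, -0.492]], [[-11.8, 68.4, 0.0], [0, 0, -0.607]], [[-11.8, 68.4, 0.0], [0, 0, -0.722]], [[-11.8, 68.4, 0.0], [0, 0, -0.837]], [[-11.8, 68.4, 0.0], [0, 0, -0.837]], [[-11.8, 68.4, 0.0], [0, 0, -0.837]]]
```

>>> {"method": "jog_arm", "body": {
  "rows": [
    [[0,0,-27.4],[0,0,0]],
    [[0,0,-54.7],[0,0,0]],
    [[0,0,-82.1],[0,0,0]],
    [[0,0,-109.5],[0,0,0]],
    [[0,0,-144.5],[0,0,-0.102]],
    [[0,0,-179.5],[0,0,-0.204]],
    [[1.1,33.9,-184.5],[0,0,-0.313]],
    [[2.1,67.7,-189.5],[0,0,-0.422]],
    [[3.2,101.6,-194.5],[0,0,-0.531]],
    [[4.2,135.5,-199.5],[0,0,-0.641]]
  ]
}}

```text
time: 11.35
tool_pos: [490.1, -211.3, 210.3]
tcp_rot: [180.0, -0.0, 40.3]
ft_force: [0.5, -0.3, 0.2]
finger_gap: 84.7
grip_force: 0.0
```

```bash
python3 -c "
from h import *
json.dump([490,-210,210,40.03],open('cmd.json','w'))
plan((612,-313,210,112,9),(612,-313,210,120,1))
"
```

```text
10 [[[3.0, 17.5, 0.0], [0, 0, -0.14]], [[6.0, 35.0, 0.0], [0, 0, -0.279]], [[9.1, 52.4, 0.0], [0, 0, -0.419]], [[12.1, 69.9, 0.0], [0, 0, -0.558]], [[15.1, 87.4, 0.0], [0, 0, -0.698]], [[18.1, 104.9, 0.0], [0, 0, -0.837]], [[21.1, 122.4, 0.0], [0, 0, -0.977]], [[24.1, 139.9, 0.0], [0, 0, -1.117]], [[27.2, 157.3, 0.0], [0, 0, -1.256]], [[27.2, 157.3, 0.0], [0, 0, -1.396]]]
```

>>> {"method": "jog_arm", "body": {
  "rows": [
    [[3,17.5,0],[0,0,-0.14]],
    [[6,35,0],[0,0,-0.279]],
    [[9.1,52.4,0],[0,0,-0.419]],
    [[12.1,69.9,0],[0,0,-0.558]],
    [[15.1,87.4,0],[0,0,-0.698]],
    [[18.1,104.9,0],[0,0,-0.837]],
    [[21.1,122.4,0],[0,0,-0.977]],
    [[24.1,139.9,0],[0,0,-1.117]],
    [[27.2,157.3,0],[0,0,-1.256]],
    [[27.2,157.3,0],[0,0,-1.396]]
  ]
}}

```text
time: 12.35
tool_pos: [612.9, -314.1, 209.1]
tcp_rot: [-180.0, -0.0, 120.3]
ft_force: [0.5, -0.1, -0.2]
finger_gap: 84.9
grip_force: 0.0
```

```bash
python3 - <<'E'
from h import *
W,p=wrist("w5");W,p=wrist("w5");s=r.sense();print(s["tool_pos"],s["tcp_rot"],s["joint_pos"])
Z=W[...,2];near=(abs(W[...,0]-612)<40)&(abs(W[...,1]+313)<40)
m=near&(Z>108)&(Z<130);print("top",m.sum(),np.median(Z[m]) if m.any() else 0,rect(W[m]) if m.any() else 0)
m=near&(Z>75)&(Z<130);print("lever",m.sum(),rect(W[m]) if m.any() else 0)
E
```

```text
[ 612.09250667 -313.18233566  209.23502578] [-1.79973327e+02 -4.98977459e-02  1.20144153e+02] [-3.13676777e+01  2.16309852e+01  7.10244004e+01  3.56984380e-04
  8.74011928e+01 -6.15118584e+01]
top 506 117.58644305965112 [ 611.6 -312.5   15.5   14.    36.2]
lever 702 [ 611.4 -312.4   15.7   14.3   35.5]
```

View pics/w5.png

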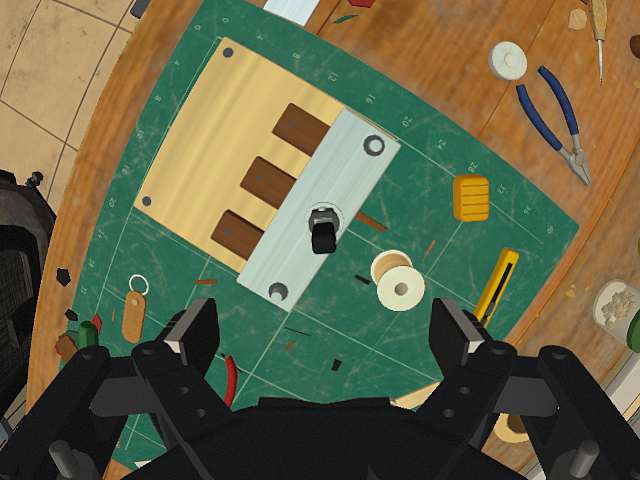

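The wrist view shows the black lever at (323,235) standing over the bar, the blanks in line at the fence (300,128), (265,180) and (235,232), and the spool at (398,285), below finger height. The bolt is at about 0.37.

```bash
python3 -c "
from h import *
plan((611.6,-312.5,140,126,3),(611.6,-312.5,81,126,6),(611.6,-312.5,81,126,1))
"
```

```text
10 [[[0.2, -0.0, 23.3], [0, 0, -0.035]], [[0.4, -0.1, 46.7], [0, 0, -0.07]], [[0.6, -0.1, 70.0], [0, 0, -0.104]], [[0.6, -0.1, 79.8], [0, 0, -0.104]], [[0.6, -0.1, 89.7], [0, 0, -0.104]], [[0.6, -0.1, 99.5], [0, 0, -0.104]], [[0.6, -0.1, 109.3], [0, 0, -0.104]], [[0.6, -0.1, 119.2], [0, 0, -0.104]], [[0.6, -0.1, 129.0], [0, 0, -0.104]], [[0.6, -0.1, 129.0], [0, 0, -0.104]]]
```

>>> {"method": "jog_arm", "body": {
  "rows": [
    [[0.2,0,23.3],[0,0,-0.035]],
    [[0.4,-0.1,46.7],[0,0,-0.07]],
    [[0.6,-0.1,70],[0,0,-0.104]],
    [[0.6,-0.1,79.8],[0,0,-0.104]],
    [[0.6,-0.1,89.7],[0,0,-0.104]],
    [[0.6,-0.1,99.5],[0,0,-0.104]],
    [[0.6,-0.1,109.3],[0,0,-0.104]],
    [[0.6,-0.1,119.2],[0,0,-0.104]],
    [[0.6,-0.1,129],[0,0,-0.104]],
    [[0.6,-0.1,129],[0,0,-0.104]]
  ]
}}

```text
time: 13.45
tool_pos: [610.6, -311.9, 78.8]
tcp_rot: [-179.9, -0.2, 126.0]
ft_force: [-0.7, -0.2, -1.0]
finger_gap: 85.2
grip_force: 0.0
```

>>> {"method": "jog_arm", "body": {
  "rows": [
    [[0,0,0],[0,0,0]],
    [[0,0,0],[0,0,0]],
    [[0,0,0],[0,0,0]],
    [[0,0,0],[0,0,0]],
    [[0,0,0],[0,0,0]],
    [[0,0,0],[0,0,0]],
    [[0,0,0],[0,0,0]],
    [[0,0,0],[0,0,0]],
    [[0,0,0],[0,0,0]]
  ],
  "grip": 8,
  "force": 60
}}

```text
time: 14.35
tool_pos: [611.9, -312.7, 81.5]
tcp_rot: [180.0, 0.0, 126.0]
ft_force: [-1.9, 0.1, 5.4]
finger_gap: 14.8
grip_force: 58.6
```

>>> {"method": "jog_arm", "body": {
  "rows": [
    [[0,0,0.2],[0,0,0.1]],
    [[0,0,0.5],[0,0,0.2]],
    [[0,0,0.7],[0,0,0.3]],
    [[0,0,1],[0,0,0.4]],
    [[0,0,1.2],[0,0,0.5]],
    [[0,0,1.5],[0,0,0.6]],
    [[0,0,1.7],[0,0,0.7]],
    [[0,0,2],[0,0,0.8]],
    [[0,0,2.2],[0,0,0.9]],
    [[0,0,2.5],[0,0,1]]
  ]
}}

```text
time: 15.35
tool_pos: [611.3, -312.8, 79.0]
tcp_rot: [-180.0, 0.0, 68.4]
ft_force: [-5.3, -0.3, 7.6]
finger_gap: 15.3
grip_force: 59.2
```

>>> {"method": "jog_arm", "body": {
  "rows": [
    [[0,0,0.2],[0,0,0.1]],
    [[0,0,0.5],[0,0,0.2]],
    [[0,0,0.7],[0,0,0.3]],
    [[0,0,1],[0,0,0.4]],
    [[0,0,1.2],[0,0,0.5]],
    [[0,0,1.5],[0,0,0.6]],
    [[0,0,1.7],[0,0,0.7]],
    [[0,0,2],[0,0,0.8]],
    [[0,0,2.2],[0,0,0.9]],
    [[0,0,2.5],[0,0,1]]
  ]
}}

```text
time: 16.35
tool_pos: [611.0, -312.4, 76.5]
tcp_rot: [-180.0, 0.1, 11.2]
ft_force: [-6.2, 1.8, 8.9]
finger_gap: 15.2
grip_force: 59.4
```

>>> {"method": "jog_arm", "body": {
  "rows": [
    [[0,0,0.1],[0,0,0.05]],
    [[0,0,0.3],[0,0,0.1]],
    [[0,0,0.4],[0,0,0.15]],
    [[0,0,0.5],[0,0,0.2]],
    [[0,0,0.5],[0,0,0.2]],
    [[0,0,0.5],[0,0,0.2]]
  ]
}}

```text
time: 16.95
tool_pos: [611.0, -312.3, 76.0]
tcp_rot: [-180.0, 0.1, -0.1]
ft_force: [-6.4, 2.3, 8.7]
finger_gap: 15.2
grip_force: 59.4
```

```bash
python3 -c "
from h import *
s=r.sense()
for k in s: print(k,np.round(s[k],2))"
```

```text
time 16.95
joint_pos [-3.134e+01  2.701e+01  7.837e+01 -1.000e-02  7.471e+01  5.874e+01]
qd [-0.18 -0.01 -0.02  0.03  0.01 -0.09]
joint_efforts [  0.49 -66.41 -46.21   0.46  -2.47   0.1 ]
tool_pos [ 611.04 -312.31   76.02]
tcp_rot [-1.7997e+02  8.0000e-02 -8.0000e-02]
ft_force [-6.38  2.32  8.72]
wrist_torque [0.41 1.15 0.08]
grip_force 59.44
finger_gap 15.17
```

>>> {"method": "jog_arm", "body": {
  "rows": [
    [[0,0,0],[0,0,0.03]],
    [[0,0,0],[0,0,0.06]],
    [[0,0,0],[0,0,0.09]],
    [[0,0,0],[0,0,0.12]],
    [[0,0,0],[0,0,0.12]],
    [[0,0,0],[0,0,0.12]]
  ]
}}

```text
time: 17.55
tool_pos: [611.4, -312.3, 76.0]
tcp_rot: [-180.0, 0.1, -6.9]
ft_force: [-4.4, 1.9, 7.9]
finger_gap: 15.0
grip_force: 67.8
```

```bash
python3 -c "
from h import *
s=r.sense()
for k in ('tcp_rot','wrist_torque','ft_force','finger_gap','tool_pos'): print(k,np.round(s[k],2))"
```

```text
tcp_rot [-1.80e+02  5.00e-02 -6.87e+00]
wrist_torque [0.28 0.95 0.87]
ft_force [-4.4   1.88  7.91]
finger_gap 15.02
tool_pos [ 611.38 -312.25   76.02]
```

>>> {"method": "jog_arm", "body": {
  "rows": [
    [[0,0,0],[0,0,0]],
    [[0,0,0],[0,0,0]],
    [[0,0,0],[0,0,0]],
    [[0,0,0],[0,0,0]],
    [[0,0,0],[0,0,0]],
    [[0,0,-15],[0,0,0]],
    [[0,0,-35],[0,0,0]],
    [[0,0,-55],[0,0,0]],
    [[0,0,-70],[0,0,0]],
    [[0,0,-70],[0,0,0]]
  ],
  "grip": 60
}}

```text
time: 18.55
tool_pos: [613.5, -313.6, 149.9]
tcp_rot: [179.9, -0.3, -6.9]
ft_force: [1.0, 0.7, 0.3]
finger_gap: 60.1
grip_force: 0.0
```

```bash
python3 - <<'E'
from h import *
W,p=wrist("w6");s=r.sense();print(s["tool_pos"],s["tcp_rot"])
Z=W[...,2];near=(abs(W[...,0]-612)<40)&(abs(W[...,1]+313)<40)
m=near&(Z>102)&(Z<125);print("top",m.sum(),np.median(Z[m]),rect(W[m]))
m=(abs(W[...,0]-600)<30)&(abs(W[...,1]+313)<90)&(Z>30)&(Z<48);print("bar z",np.median(Z[m]))
json.dump([*s["tool_pos"].tolist(),s["tcp_rot"][2]],open("cmd.json","w"))
a=np.deg2rad(1.8)
def T(th,t=10):
    th=np.deg2rad(th);y=-45*np.sin(th)+8*np.cos(th)+t;z=56.5+45*np.cos(th)+8*np.sin(th)
    return 612+y*np.sin(a),-312.5+y*np.cos(a),z
plan((613.7,-259.5,146,-1.8,3),(613.7,-259.5,101.5,-1.8,4),(613.2,-276,101.5,-1.8,3))
plan((*T(0),-1.8,3),(*T(15),-1.8,2),(*T(30),-1.8,2),(*T(45),-1.8,2))
plan((*T(60),-1.8,2),(*T(75),-1.8,2),(*T(90),-1.8,3))
E
```

```text
[ 612.73052941 -313.16672252  147.71259439] [179.91549442  -0.18953582  -6.94440088]
top 852 111.79017618128482 [ 612.5 -312.8   16.3   14.1   85.1]
bar z 38.51844338004727
10 [[[-1.8, -17.8, 0.6], [0, 0, -0.03]], [[-3.7, -35.6, 1.1], [0, 0, -0.06]], [[-5.5, -53.4, 1.7], [0, 0, -0.09]], [[-5.5, -53.4, 12.8], [0, 0, -0.09]], [[-5.5, -53.4, 24.0], [0, 0, -0.09]], [[-5.5, -53.4, 35.1], [0, 0, -0.09]], [[-5.5, -53.4, 46.2], [0, 0, -0.09]], [[-5.0, -47.9, 46.2], [0, 0, -0.09]], [[-4.5, -42.4, 46.2], [0, 0, -0.09]], [[-4.0, -37.0, 46.2], [0, 0, -0.09]]]
9 [[[-0.0, 6.2, 0.0], [0, 0, 0.0]], [[-0.1, 12.4, 0.0], [0, 0, 0.0]], [[-0.1, 18.6, 0.0], [0, 0, 0.0]], [[-0.1, 24.5, -0.3], [0, 0, 0.0]], [[-0.1, 30.5, -0.5], [0, 0, 0.0]], [[-0.1, 36.3, 0.8], [0, 0, 0.0]], [[-0.1, 42.1, 2.0], [0, 0, 0.0]], [[-0.1, 47.4, 4.8], [0, 0, 0.0]], [[-0.1, 52.7, 7.5], [0, 0, 0.0]]]
7 [[[0.0, 4.4, 4.0], [0, 0, 0.0]], [[0.0, 8.8, 8.1], [0, 0, 0.0]], [[0.0, 12.0, 13.1], [0, 0, 0.0]], [[0.0, 15.3, 18.1], [0, 0, 0.0]], [[0.0, 16.5, 21.9], [0, 0, 0.0]], [[0.0, 17.7, 25.7], [0, 0, 0.0]], [[-0.0, 18.9, 29.5], [0, 0, 0.0]]]
```

>>> {"method": "jog_arm", "body": {
  "rows": [
    [[-1.8,-17.8,0.6],[0,0,-0.03]],
    [[-3.7,-35.6,1.1],[0,0,-0.06]],
    [[-5.5,-53.4,1.7],[0,0,-0.09]],
    [[-5.5,-53.4,1.7],[0,0,-0.09]],
    [[-5.5,-53.4,12.8],[0,0,-0.09]],
    [[-5.5,-53.4,24],[0,0,-0.09]],
    [[-5.5,-53.4,35.1],[0,0,-0.09]],
    [[-5.5,-53.4,46.2],[0,0,-0.09]],
    [[-4.5,-45,46.2],[0,0,-0.09]],
    [[-4,-37,46.2],[0,0,-0.09]]
  ],
  "grip": 0
}}

```text
time: 19.6
tool_pos: [611.8, -276.0, 98.6]
tcp_rot: [-180.0, 0.1, -1.8]
ft_force: [-0.5, 0.3, 0.5]
finger_gap: 0.1
grip_force: 0.0
```

>>> {"method": "jog_arm", "body": {
  "rows": [
    [[0,6.2,0],[0,0,0]],
    [[0,12.4,0],[0,0,0]],
    [[0,18.6,0],[0,0,0]],
    [[0,24.5,0],[0,0,0]],
    [[0,30.5,0],[0,0,0]],
    [[0,36.3,0.8],[0,0,0]],
    [[0,42.1,2],[0,0,0]],
    [[0,47.4,4.8],[0,0,0]],
    [[0,52.7,7.5],[0,0,0]]
  ]
}}

```text
time: 20.5
tool_pos: [610.6, -328.5, 91.7]
tcp_rot: [180.0, -0.0, -1.8]
ft_force: [0.1, 1.2, 1.4]
finger_gap: -0.2
grip_force: 1.0
```

>>> {"method": "jog_arm", "body": {
  "rows": [
    [[0,4.4,4],[0,0,0]],
    [[0,8.8,8],[0,0,0]],
    [[0,12,13],[0,0,0]],
    [[0,15.3,18],[0,0,0]],
    [[0,16.5,22],[0,0,0]],
    [[0,17.7,25.7],[0,0,0]],
    [[0,18.9,29.5],[0,0,0]]
  ]
}}

```text
time: 21.2
tool_pos: [610.7, -347.0, 63.7]
tcp_rot: [180.0, -0.1, -1.8]
ft_force: [-3.8, 8.4, 25.6]
finger_gap: 0.1
grip_force: 12.8
```

>>> {"method": "jog_arm", "body": {
  "rows": [
    [[0,0,0.5],[0,0,0]],
    [[0,0,0.5],[0,0,0]],
    [[0,0,-20],[0,0,0]],
    [[0,0,-50],[0,0,0]],
    [[-10,0,-90],[0,0,0]],
    [[-40,0,-120],[0,0,0]],
    [[-60,0,-140],[0,0,0]],
    [[-60,0,-140],[0,0,0]],
    [[-60,0,-140],[0,0,0]]
  ]
}}

```text
time: 22.1
tool_pos: [550.0, -345.0, 202.4]
tcp_rot: [180.0, -0.0, -1.8]
ft_force: [-1.1, -0.3, -0.9]
finger_gap: 0.3
grip_force: 0.0
```

```bash
python3 - <<'E'
from h import *
W,p=wrist("w7");s=r.sense();print(s["tool_pos"],s["time"],s["ft_force"])
Z=W[...,2];X=W[...,0];Y=W[...,1];hsv=cv2.cvtColor(p,cv2.COLOR_BGR2HSV).astype(int)
m=(abs(X-612)<12)&(Y<-325)&(Y>-380)&(Z>45)&(Z<110)
print("lever",m.sum(),rect(W[m]));c=np.polyfit(Y[m],Z[m],1);print("slope",c[0],np.percentile(Z[m],[5,50,95]))
E
python3 chk.py w8
python3 - <<'E'
from h import *
W,p=cloud("scene");cv2.imwrite("pics/s9.png",p)
hsv=cv2.cvtColor(p,cv2.COLOR_BGR2HSV).astype(int)
m=(abs(W[...,0]-478)<40)&(abs(W[...,1]+75)<110)&(hsv[...,1]<40)&(hsv[...,2]>120)&(W[...,2]<15)&(W[...,2]>2)
print("blade",rect(W[m]),np.median(W[m][:,2]))
E
```

```text
[ 549.89179811 -344.59861818  201.16174569] 22.15 [ 0.09535787  0.73438359 -0.09988664]
lever 1058 [ 611.5 -347.1   43.9   13.8   88.4]
slope -0.019443922205927496 [61.85817313 64.16809216 65.58167082]
[ 549.75832533 -344.38337955  200.4061512 ] [-1.79908337e+02  1.12418713e-01 -1.77397846e+00] [-0.79546569  0.46044009 -0.33249937] [ 0.02614775  0.04256018 -0.00718262] 0.41037609009715276
blank 1526 24.5 [ 552.2 -312.1   39.5   31.3   -2.3] [533.5 571.4]
blank 1559 24.5 [ 550.5 -369.9   39.3   31.8   -1.5] [531.7 569.6]
blank 1422 24.5 [ 553.9 -256.8   39.2   32.1   -1.9] [535.2 572.7]
blade [479.1 -75.8 192.6  46.6 -86.5] 8.80171299216795
```

View pics/w7.png

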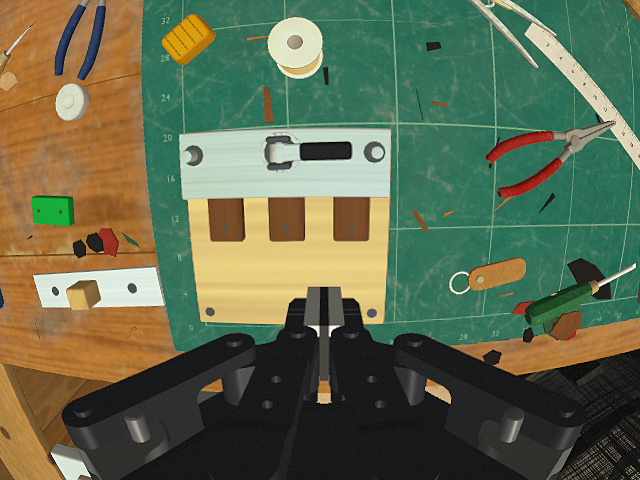

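The wrist view shows the lever folded flat along the bar at (325,151), the blanks flush under it at (227,218), (287,218) and (350,218), and the straightedge flat at (98,288). I'm handing it in.

```bash
python3 -c "
from bench import r
print(r.hand_in())"
```

```text
the job is handed in; nothing more can be done
None
```

I handed the job in at about 22 s of the 72 s limit; no verdict came back, but my last camera check showed the blanks flush and square at the fence, the straightedge flat on the bench, the bolt snug at its stop and the lever folded flat.

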